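Make up two sample kits

ROBOT

A 6-joint arm with a two-finger parallel gripper is mounted at the origin on a cart in front of the work surface, level with it; the furniture and walls round the work are solid. World frame = base frame: x ahead of the robot, y to its left, z up, the work surface at z = 0. Lengths are in mm, angles in rad, forces in N, time in s.
With the tool pointing down it reaches from about 275 to 1000 mm from the base axis. Payload 8.4 kg.
Tool frame: the origin (TCP) lies between the finger pads; the fingertips stand r.finger_overhang ahead of it and the grasp point (between the pads) is the TCP (r.finger_overhang is the distance from the TCP to the fingertips, in mm); z points along the fingers, y is the line along which they close (so a half turn about z gives the same grasp; the last joint's range is limited). The gripper opens to 85 mm and grips with 20 to 120 N. Pads are 22 mm wide; open, the fingers measure 114 mm over their backs; the gripper's body (76 mm by 85 mm) begins 54 mm behind the grasp point. The pads swing forward as they close: fully open they stand 13 mm farther back than shut.
Start: joints at [1.315, 0.353, 1.633, -0, 1.155, -0.002], TCP at [156.926, 604.981, 250.281] pointing down, gripper open.
Joint ranges: [-2.63, 2.63], [-0.92, 2.1], [0.06, 2.66], [-1.3, 4.44], [0, 2.69], [-3.02, 3.02]. Speed limits (rad/s): [2.22, 2.22, 2.79, 3.14, 3.14, 3.14].

INTERFACE

Orientations are given as [roll, pitch, yaw] about the fixed x, y, z axes, in that order (R = Rz(yaw) Ry(pitch) Rx(roll)).
In Python, from rig import r, cams, sign_off gives the robot as it stands.
- The arm moves only by the shell command python3 -m crank 'ROWS' [FORCE]. ROWS is JSON, a list of rows, each a list of 7 numbers: the shift along the tool's x, y, z in m, then the turn, a rotation vector about the tool's x, y, z in rad, then the closure, from 0 (fully open) to 1 (shut). In form: [[dx, dy, dz, ax, ay, az, gripper], ...]. A call has 1 to 5 rows; each row is the pose to reach, as a shift and turn from the pose commanded when the call began, along the tool's axes at that moment; what a row does not reach only later rows make up. A row lasts 1/10 s, in which the tool goes at most 50 mm and 8.59 degrees, less where a joint would pass 70% of its speed; a pose out of reach is approached as far as the arm can. A call with a gripper value outside its range is refused whole. The fingers move at their own pace and stop on an object; FORCE is the grip in N (left out, the last holds). Time passes only in rows, so rows that repeat a pose let the fingers close. It gives the time, the measured TCP pose, the force, the opening and the grip force at its end, in the units of the state.
- r.sense(): the state, without advancing time (a new reading comes with each control period).
- cams.grab_frame(name): name is "side" or "top" or "wrist"; returns a dict with "image" (420x560x3 uint8, red, green, blue), "fx", "fy", "cx", "cy" (pixels), "position" and "orientation" of the camera in the world. Camera axes: x right, y down, z forward; pixel columns grow to the right and rows downward; lengths in mm; the calibration is good to about 2 mm. A picture is of the moment at which its call begins. There is no depth.
- sign_off(): hands the job in; it is judged then, once.
The state is a dict: "clock": time; "qpos": joint angles; "qvel": joint speeds; "joint_efforts": joint torques, N m; "eef_pos": TCP position; "tcp_rot": TCP orientation; "contact_force": force on the tool from outside, world axes, zero at the start; "wrist_torque": the same for the moment, N m; "opening": opening from 0.0 (shut) to 1.0 (fully open); "grasp_force": force on a finger pad.
Only numpy, scipy, OpenCV 4.12 (cv2) and the standard library are available. Lean on these libraries where they do the work, as an engineer would, in place of code of your own. Each camera call takes 0.05 s, during which the arm holds its last target. There are 200 camera calls.

TASK

Make up the two sample kits from the stock standing on the bench: the taller cream pot and the amber dropper bottle go in the kit with two wells; the small carton, the flat cream pot and the squat bottle with the ribbed cap go in the kit with three wells. Stand each thing upright, right down in the well cut for its shape and size, without tipping any of the stock over. The lidded glass jar and the slim white stick belong to neither kit: leave them where they stand.

Things in the scene. Friction and masses are not known exactly. Their poses are not given: they have to be found in the camera images.
- kit_two: Two-well kit: open brown card box base, 190 (x) x 112 (y) mm, with a grey foam insert; stays put. Origin: centre of its underside, on the worktop; x along its long side. Insert top 13 mm, card rim 15 mm, dark well floors 4 mm above the worktop; steep walls. Large round well, 86 mm across, for a cream pot, centre x = -39 mm, y = 0; small round well, 52 mm, for a bottle, centre x = +55 mm, y = 0.
- kit_three: Three-well kit of the same make, 244 (x) x 122 (y) mm, wells in a row; stays put. Origin, x axis and heights as for the two-well kit. Rectangular well 48 (along x) x 96 (along y) mm for the small carton, centre x = -85 mm, y = 0; large round well, 86 mm across, for a cream pot, centre x = 0, y = 0; small round well, 52 mm, for a bottle, centre x = +85 mm, y = 0.
- pot_tall: The taller cream pot: round, 68 mm across and 43 mm high, white lid on a dark red base. Stands upright and loose on the worktop; origin at the centre of its underside, z up.
- pot_flat: The flat cream pot: round, 67 mm across and only 26 mm high, tan lid on a blue base. Stands upright and loose on the worktop; origin at the centre of its underside, z up.
- dropper_bottle: Amber dropper bottle, 102 mm high: round body 33 mm across up to 62 mm, dark collar 24 mm across up to 77 mm, rubber bulb 13 mm across on top. Stands upright and loose on the worktop; origin at the centre of its underside, z up.
- toner_bottle: Squat bottle with pale orange contents, 75 mm high: round body 36 mm across up to 60 mm, pale ribbed cap 29 mm across on top. Stands upright and loose on the worktop; origin at the centre of its underside, z up.
- carton: Small folding carton, a box 32 (x) x 80 (y) mm and 54 mm high, closed. Stands upright and loose on the worktop; origin at the centre of its underside, z up.
- glass_jar: Lidded clear glass sample jar, 60 mm across and 80 mm high. Not part of a kit; stays where it is. Stands upright and loose on the worktop; origin at the centre of its underside, z up.
- white_stick: Slim white stick, a round tube 21 mm across and 72 mm high. Not part of a kit; stays where it is. Stands upright and loose on the worktop; origin at the centre of its underside, z up.
Things that resemble listed ones, but are neither listed nor needed, are in the scene too. What is shaped like the pot_flat but black or red is not meant.

How it is judged (in metres and radians):
At the end, for the whole second after the job is handed in: All five stand released and at rest in their own wells of their own kits: within 13 mm of the well's centre along the kit's x and y, underside less than 7.5 mm above the worktop, leaning under 0.1 rad. Glass jar and white stick upright within 30 mm of where they were (x of pot_tall in the frame of kit_two between -0.052 and -0.026 m and y of pot_tall in the frame of kit_two between -0.013 and 0.013 m and z of pot_tall in the frame of kit_two between 0 and 0.0075 m and angle between each of pot_tall, dropper_bottle, carton, pot_flat, toner_bottle, glass_jar, white_stick's own z axis and vertical below 0.1 rad and linear speed of each of pot_tall, dropper_bottle, carton, pot_flat, toner_bottle below 0.02 m/s and contact force between each of pot_tall, dropper_bottle, carton, pot_flat, toner_bottle and the fingers below 0.05 N and x of dropper_bottle in the frame of kit_two between 0.042 and 0.068 m and y of dropper_bottle in the frame of kit_two between -0.013 and 0.013 m and z of dropper_bottle in the frame of kit_two between 0 and 0.0075 m and x of carton in the frame of kit_three between -0.098 and -0.072 m and y of carton in the frame of kit_three between -0.013 and 0.013 m and z of carton in the frame of kit_three between 0 and 0.0075 m and x of pot_flat in the frame of kit_three between -0.013 and 0.013 m and y of pot_flat in the frame of kit_three between -0.013 and 0.013 m and z of pot_flat in the frame of kit_three between 0 and 0.0075 m and x of toner_bottle in the frame of kit_three between 0.072 and 0.098 m and y of toner_bottle in the frame of kit_three between -0.013 and 0.013 m and z of toner_bottle in the frame of kit_three between 0 and 0.0075 m and distance of each of glass_jar, white_stick from where it was at the start of the episode below 0.03 m); the robot touches nothing.
It fails at once if one of the seven things of the stock is tipped over (leans more than 50 degrees) (angle between any of pot_tall, pot_flat, dropper_bottle, toner_bottle, carton, glass_jar, white_stick's own z axis and vertical above 0.9 rad).
It fails at once if the glass jar or the white stick is moved more than 30 mm (distance of any of glass_jar, white_stick from where it was at the start of the episode above 0.03 m).
It also fails if it takes over 125 s, if anything falls off the work surface, if the arm or the gripper's body presses on something with over 40 N, if the wrist force passes 120 N, or if a joint passes its speed limit or range.

## Working session

There is one attempt and no reset: what is moved stays moved. The work goes in short steps, Python scripts to look and compute and a shell command to move; the robot and the scene stay as the last step left them, time stands still between calls to the robot, and variables do not carry over. Pictures are saved under pics/ and viewed, at most 14 in all, crops included, and the job is handed in when it is done.

```bash
ls; mkdir -p pics; python3 - <<'E'
from rig import r,cams
import cv2
print(r.sense(), r.finger_overhang)
for n in ("top","side"):
    f=cams.grab_frame(n); cv2.imwrite(f"pics/{n}0.png",cv2.resize(f["image"][:,:,::-1],(800,600),interpolation=cv2.INTER_CUBIC))
    print(n,{k:v for k,v in f.items() if k!="image"})
E
```

```text
pics
{'clock': 0.0, 'qpos': array([ 1.31463658e+00,  3.53670606e-01,  1.63413079e+00, -3.42494233e-06,
        1.15519668e+00, -2.37248749e-03]), 'qvel': array([-0.00069928, -0.00041054, -0.00235358, -0.0015126 , -0.0014024 ,
        0.00031176]), 'joint_efforts': array([ 1.92934249e-04, -6.05245042e+01, -3.42065799e+01, -2.74845047e-05,
        9.38231475e-03, -3.86122878e-06]), 'eef_pos': array([156.79069319, 604.55120006, 249.54906581]), 'tcp_rot': array([-3.14018723e+00, -2.02901713e-07,  2.88780678e+00]), 'contact_force': array([0.80475905, 0.76955314, 1.07022996]), 'wrist_torque': array([-0.02067408, -0.02022294,  0.03909119]), 'grasp_force': 0.0, 'opening': 1.0013068901642028} 19.0
top {'fx': 479.081355809879, 'fy': 479.081355809879, 'cx': 277.2709542662607, 'cy': 217.18504246227005, 'position': array([ 283.26335939,  -68.89494218, 1497.37038741]), 'orientation': array([-2.96519675e+00,  4.47934294e-04, -1.58204168e+00])}
side {'fx': 444.4194302458084, 'fy': 444.4194302458084, 'cx': 271.85996791680526, 'cy': 207.2478841085089, 'position': array([ 241.836107  , -850.95708784,  763.41568051]), 'orientation': array([-2.2724652 ,  0.02206648, -0.41440456])}
```

View pics/top0.png

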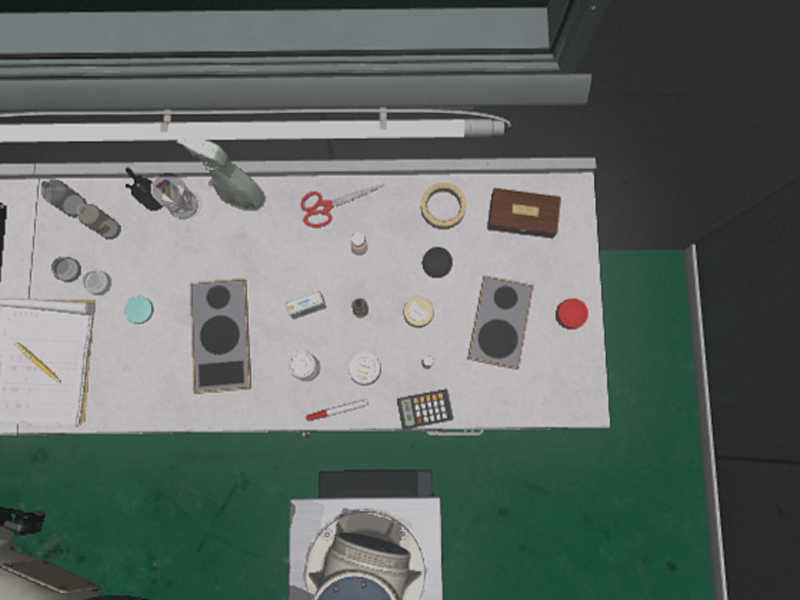

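View pics/side0.png

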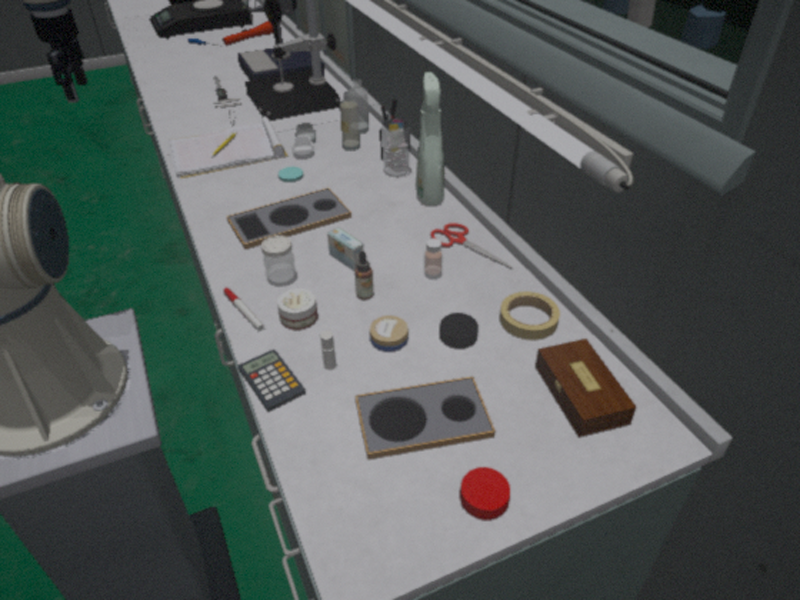

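The top view shows (800×600 px): kit_three (220,335), kit_two (500,322), carton (305,304), dropper (360,307), toner (358,243) and stick (428,361). The look-alikes are:
- **Flat pot:** tan (418,311), against black (437,262), red (573,313) and teal (138,309). I choose the tan one.
- **Tall pot:** (364,368), against the clear glass jar at (304,365).

Next is one close crop.

```bash
cat > h.py <<'E'
import numpy as np, cv2
from scipy.spatial.transform import Rotation as R
from rig import r,cams
def ray(f,u,v):
    d=R.from_euler('xyz',f["orientation"]).as_matrix()@np.array([(u-f["cx"])/f["fx"],(v-f["cy"])/f["fy"],1]); return d
def pix(f,u,v,z):
    d=ray(f,u,v); p=f["position"]; return (p+d*(z-p[2])/d[2])[:2]
def proj(f,P):
    c=R.from_euler('xyz',f["orientation"]).as_matrix().T@(np.array(P)-f["position"]); return c[0]/c[2]*f["fx"]+f["cx"],c[1]/c[2]*f["fy"]+f["cy"]
def st():
    s=r.sense(); print(round(s["clock"],1),s["eef_pos"].round(1),s["tcp_rot"].round(3),"F",s["contact_force"].round(1),"op",round(s["opening"],3),"g",round(s["grasp_force"],1)); return s
def crop(f,x0,x1,y0,y1,k,n): cv2.imwrite(f"pics/{n}.png",cv2.resize(f["image"][y0:y1,x0:x1,::-1],None,fx=k,fy=k,interpolation=cv2.INTER_CUBIC))
E
python3 - <<'E'
from h import *
f=cams.grab_frame("top")
crop(f,190,390,150,290,4,"c1")
b=lambda u,v,z:pix(f,u*.7,v*.7,z).round(0)
for n,u,v,z in [("tall",364,368,43),("flat",418,311,26),("drop",360,303,102),("toner",358,240,75),("carton",306,301,54),("jar",304,362,80),("stick",428,358,72)]: print(n,b(u,v,z))
# kits: rims by image code: fit grey/brown region not attempted; corners read
for n,c in [("k2",[(485,277),(533,283),(518,368),(469,360)]),("k3",[(190,282),(247,279),(251,389),(195,393)])]: print(n,[b(u,v,15) for u,v in c])
for n,u,v in [("k2L",498,339),("k2S",506,297),("k3L",220,335),("k3S",218,297),("k3R",221,374)]: print(n,b(u,v,6))
E
```

```text
tall [419.  -1.]
flat [ 543. -119.]
drop [548.   4.]
toner [691.   9.]
carton [563. 122.]
jar [429. 121.]
stick [ 435. -137.]
k2 [array([ 620., -269.]), array([ 605., -375.]), array([ 417., -334.]), array([ 436., -228.])]
k3 [array([616., 385.]), array([622., 259.]), array([379., 244.]), array([371., 364.])]
k2L [ 482. -294.]
k2S [ 576. -316.]
k3L [498. 317.]
k3S [583. 324.]
k3R [412. 312.]
```

View pics/c1.png

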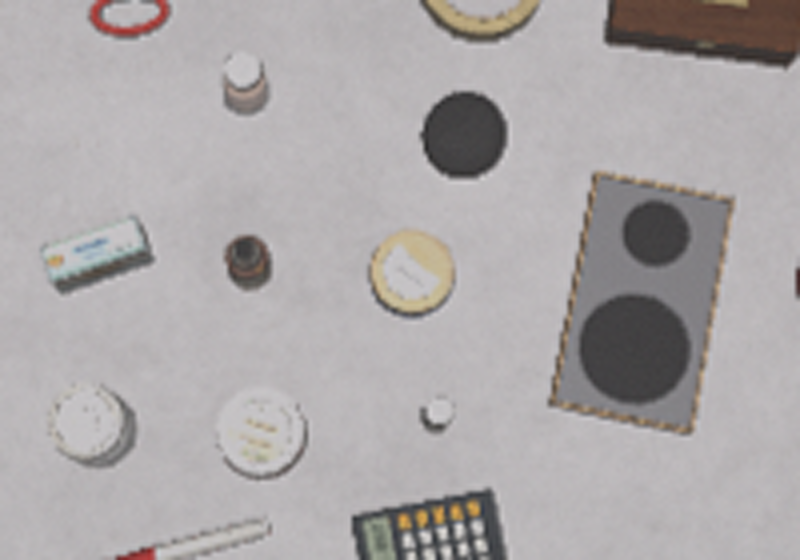

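The close crop confirms the choice: tan lid on a blue base at crop (413,270), white-lidded tall pot at (261,430), and glass jar at (90,425).

```bash
python3 - <<'E'
from h import *
f=cams.grab_frame("top")
b=lambda u,v,z:pix(f,u/4+190,v/4+150,z).round(1)
for n,u,v,z in [("tall",261,430,43),("flat",413,270,26),("drop",245,246,102),("toner",243,70,75),("k2L",635,349,6),("k2S",656,233,6),("black",464,134,26)]: print(n,b(u,v,z))
c=[b(u,v,54) for u,v in [(40,248),(135,216),(151,247),(56,281)]]; print("carton",c,np.mean(c,0))
print([np.hypot(*(c[i]-c[(i+1)%4])) for i in range(4)])
for i,j in((0,1),(3,2)): print(np.degrees(np.arctan2(*(c[j]-c[i])[::-1])))
crop(f,120,230,180,290,5,"k3")
E
```

```text
tall [418.8  -2.9]
flat [ 544. -121.]
drop [550.    5.9]
toner [692.8   8.6]
k2L [ 482.6 -294.8]
k2S [ 575.1 -314.9]
black [ 652.6 -163.2]
carton [array([559.4, 165.6]), array([583.6,  93. ]), array([559.2,  80.5]), array([533.6, 152.9])] [558.95 123.  ]
[np.float64(76.5271193760748), np.float64(27.415506561068664), np.float64(76.79270798715203), np.float64(28.756390594092252)]
-71.56505117707795
-70.52685579699832
```

View pics/k3.png

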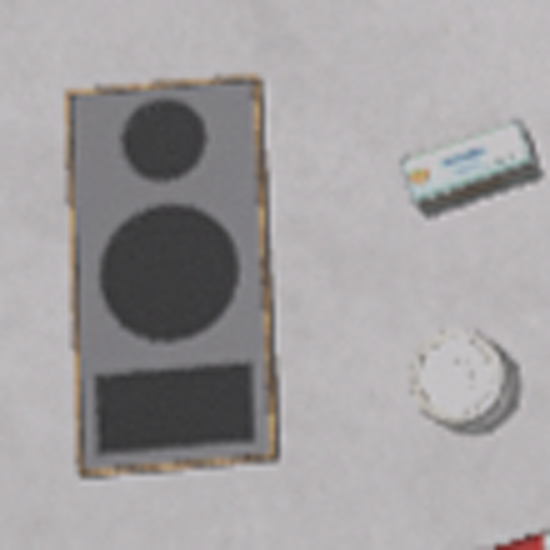

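```bash
cat > to.py <<'E'
import sys; from h import *
x,y,z,yaw=map(float,sys.argv[1:5]) # mm, deg: direction of closing line
s=st(); M=R.from_euler('xyz',s["tcp_rot"]); T=R.from_euler('xyz',[np.pi,0,np.radians(yaw+90)])
rv=(M.inv()*T).as_rotvec()
if abs(rv[2])>np.pi/2+.2: T=R.from_euler('xyz',[np.pi,0,np.radians(yaw-90)]); rv=(M.inv()*T).as_rotvec()
print("row",(M.inv().apply(np.array([x,y,z])-s["eef_pos"])/1000).round(4),rv.round(3))
E
python3 to.py 559 123 200 19
```

```text
0.2 [156.8 604.7 249.8] [-3.141  0.     2.888] F [0.2 0.1 0.4] op 1.002 g 0.0
row [-0.5102 -0.3653  0.0501] [-0.001  0.     0.985]
```

```bash
python3 -m crank '[[-0.04,-0.029,0.01,0,0,0.14,0.3],[-0.08,-0.058,0.02,0,0,0.28,0.3],[-0.12,-0.087,0.03,0,0,0.42,0.3],[-0.16,-0.116,0.04,0,0,0.56,0.3],[-0.2,-0.145,0.05,0,0,0.7,0.3]]' 40; python3 to.py 559 123 200 19
```

```text
clock: 0.7
eef_pos: [313.7, 414.4, 200.4]
tcp_rot: [3.141, -0.0, 2.183]
contact_force: [0.8, 0.2, -0.6]
opening: 0.696
grasp_force: 0.0
0.7 [313.7 414.4 200.4] [ 3.141 -0.     2.183] F [ 0.8  0.2 -0.6] op 0.696 g 0.0
row [-0.3794  0.0335  0.0004] [ 0.   -0.    0.28]
```

```bash
python3 -m crank '[[-0.05,0.005,0,0,0,0.14,0.3],[-0.1,0.009,0,0,0,0.28,0.3],[-0.15,0.014,0,0,0,0.28,0.3],[-0.2,0.019,0,0,0,0.28,0.3],[-0.24,0.023,0,0,0,0.28,0.3]]'; python3 to.py 559 123 200 19
```

```text
clock: 1.2
eef_pos: [471.8, 231.3, 200.8]
tcp_rot: [3.141, 0.0, 1.907]
contact_force: [0.4, 0.5, 0.1]
opening: 0.698
grasp_force: 0.0
1.2 [471.8 231.3 200.8] [3.141 0.    1.907] F [0.4 0.5 0.1] op 0.698 g 0.0
row [-0.131   0.0465  0.0008] [0.    0.    0.005]
```

```bash
python3 -m crank '[[-0.045,0.016,0,0,0,0.005,0.3],[-0.09,0.032,0,0,0,0.005,0.3],[-0.131,0.0465,0,0,0,0.005,0.3],[-0.131,0.0465,0,0,0,0.005,0.3]]'; python3 - <<'E'
from h import *
s=st(); f=cams.grab_frame("wrist"); crop(f,0,560,0,420,1.4,"w1")
print(f["position"],f["orientation"]); print([np.round(np.array(proj(f,P))*1.4) for P in [(559,123,54),(419,-3,43),(550,6,102)]])
E
```

```text
clock: 1.6
eef_pos: [560.7, 121.5, 200.7]
tcp_rot: [3.14, 0.001, 1.899]
contact_force: [-1.1, 0.2, -0.0]
opening: 0.7
grasp_force: 0.0
1.6 [560.7 121.5 200.7] [3.140e+00 1.000e-03 1.899e+00] F [-1.1  0.2 -0. ] op 0.7 g 0.0
[538.91535661 186.78732704 324.17442278] [ 2.86554550e+00 -1.99002956e-04  3.27833715e-01]
[array([385., 280.]), array([103., 393.]), array([296., 504.])]
```

View pics/w1.png

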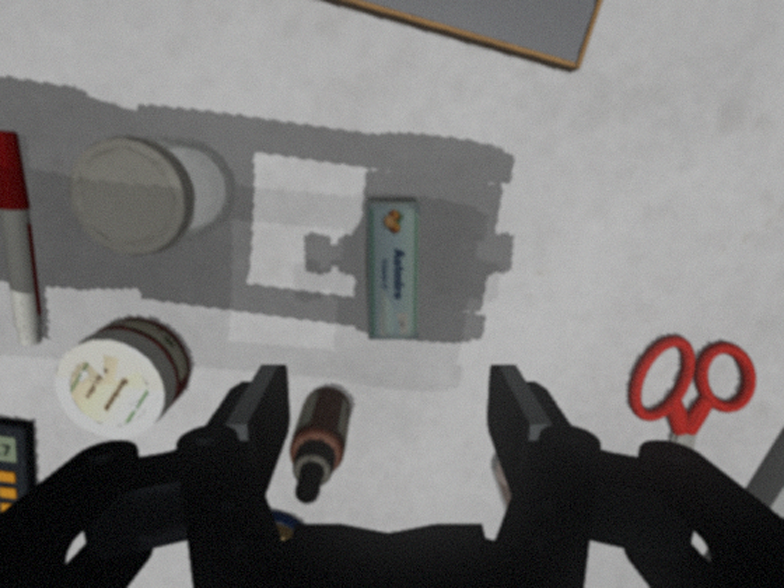

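The wrist view shows the carton top at (394,268), squared to the fingers, the dropper bulb at (308,480) and the tall pot lid at (110,385).

```bash
python3 - <<'E'
from h import *
f=cams.grab_frame("wrist")
for n,u,v,z in [("carton",394,268,54),("tall",110,385,43),("drop",308,480,102),("jar",133,193,80)]: print(n,pix(f,u/1.4,v/1.4,z).round(1))
E
python3 to.py 561 126 27 19
```

```text
carton [559.5 132.7]
tall [420.    5.4]
drop [550.   23.7]
jar [427.8 132.5]
1.7 [557.8 124.4 200.3] [-3.141 -0.     1.901] F [-0.4  1.   0.3] op 0.701 g 0.0
row [0.0004 0.0037 0.1733] [-0.001 -0.    -0.002]
```

```bash
python3 - <<'E'
from h import *
f=cams.grab_frame("side"); s=1/.7
for n,P in [("drop tip 364,254",(550,5.9,102)),("tall lid 297,302",(418.8,-2.9,43)),("toner cap 433,243",(692.8,8.6,75)),("flat lid 389,329",(544,-121,26)),("black 459,325",(652.6,-163,26))]: print(n,np.round(np.array(proj(f,P))*s))
w=cams.grab_frame("wrist"); print(w["position"].round(1),w["orientation"].round(4)); crop(w,0,560,0,420,1.4,"w2")
for n,P in [("carton",(559,123,54)),("tall",(418.8,-2.9,43)),("drop",(550,6,102))]: print(n,np.round(np.array(proj(w,P))*1.4))
st()
E
```

```text
drop tip 364,254 [361. 251.]
tall lid 297,302 [295. 300.]
toner cap 433,243 [432. 242.]
flat lid 389,329 [388. 328.]
black 459,325 [456. 324.]
[535.6 190.3 323.9] [2.8674e+00 2.3000e-03 3.3060e-01]
carton [389. 288.]
tall [108. 399.]
drop [300. 512.]
1.8 [556.9 125.7 200.4] [-3.141 -0.     1.903] F [-0.1 -0.3 -0.6] op 0.7 g 0.0
```

View pics/w2.png

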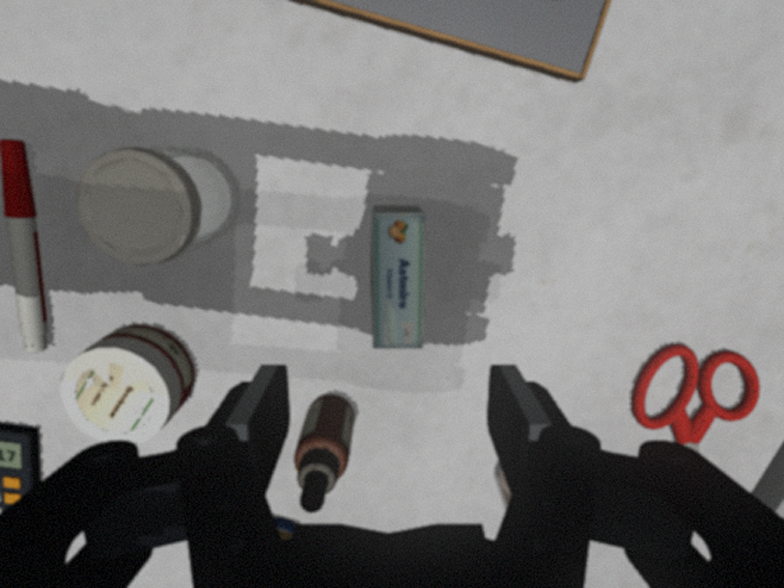

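```bash
python3 to.py 560 125 36 19; python3 -m crank '[[0,0.003,0.045,0,0,0,0.3],[0,0.003,0.09,0,0,0,0.3],[0,0.003,0.13,0,0,0,0.3],[0,0.003,0.155,0,0,0,0.3],[0,0.003,0.164,0,0,0,0.3]]'; python3 -m crank '[[0,0,0,0,0,0,0.3],[0,0,0,0,0,0,0.9],[0,0,0,0,0,0,0.9],[0,0,0,0,0,0,0.9],[0,0,0,0,0,0,0.9]]' 30;python3 to.py 560 125 36 19
```

```text
1.8 [556.9 125.7 200.4] [-3.141 -0.     1.903] F [-0.1 -0.3 -0.6] op 0.7 g 0.0
row [-0.0018  0.0028  0.1644] [-0.001 -0.     0.001]
clock: 2.3
eef_pos: [557.9, 127.1, 34.2]
tcp_rot: [-3.137, -0.001, 1.905]
contact_force: [0.2, -0.7, 0.4]
opening: 0.701
grasp_force: 0.0
clock: 2.8
eef_pos: [561.7, 126.7, 38.4]
tcp_rot: [3.139, 0.0, 1.903]
contact_force: [-1.0, 1.7, 7.1]
opening: 0.372
grasp_force: 30.6
2.8 [561.7 126.7  38.4] [3.139 0.    1.903] F [-1.   1.7  7.1] op 0.372 g 30.6
row [-0.0011 -0.0021  0.0024] [0.003 0.    0.   ]
```

```bash
python3 -m crank '[[0,0,-0.04,0,0,0,0.9],[0,0,-0.08,0,0,0,0.9],[0,0,-0.08,0,0,0,0.9]]'; python3 to.py 412 313.5 118 4.2
```

```text
clock: 3.1
eef_pos: [564.0, 126.9, 122.4]
tcp_rot: [3.132, 0.001, 1.903]
contact_force: [0.6, -0.4, 0.3]
opening: 0.366
grasp_force: 30.4
3.1 [564.  126.9 122.4] [3.132e+00 1.000e-03 1.903e+00] F [ 0.6 -0.4  0.3] op 0.366 g 30.4
row [ 0.2259 -0.083   0.0034] [ 0.009 -0.     0.259]
```

```bash
python3 -m crank '[[0.045,-0.017,0,0,0,0.06,0.9],[0.09,-0.033,0,0,0,0.12,0.9],[0.135,-0.05,0,0,0,0.18,0.9],[0.18,-0.066,0,0,0,0.26,0.9],[0.226,-0.083,0,0,0,0.26,0.9]]';python3 -m crank '[[0,0,0,0,0,0,0.9],[0,0,0,0,0,0,0.9],[0,0,0,0,0,0,0.9]]'; python3 to.py 412 313.5 60 4.2
```

```text
clock: 3.6
eef_pos: [407.2, 313.9, 116.9]
tcp_rot: [3.141, -0.0, 1.639]
contact_force: [0.2, 1.6, -0.0]
opening: 0.367
grasp_force: 30.3
clock: 3.9
eef_pos: [408.9, 312.3, 116.8]
tcp_rot: [3.141, 0.0, 1.643]
contact_force: [0.6, -0.8, -1.4]
opening: 0.374
grasp_force: 30.3
3.9 [408.9 312.3 116.8] [3.141 0.    1.643] F [ 0.6 -0.8 -1.4] op 0.374 g 30.3
row [0.001  0.0032 0.0568] [ 0.     0.    -0.001]
```

```bash
python3 -m crank '[[0.001,0.003,0.03,0,0,0,0.9],[0.001,0.003,0.057,0,0,0,0.9],[0.001,0.003,0.057,0,0,0,0.9],[0.001,0.003,0.057,0,0,0,0.9]]';python3 - <<'E'
from h import *
st(); w=cams.grab_frame("wrist");s=cams.grab_frame("side"); a=w["image"][60:420,100:460]; b=cv2.resize(s["image"][100:200,130:280],None,fx=2.8,fy=3.6)
cv2.imwrite("pics/p1.png",np.hstack([a,b])[:,:,::-1])
E
```

```text
clock: 4.3
eef_pos: [411.8, 312.9, 59.7]
tcp_rot: [-3.141, 0.001, 1.641]
contact_force: [1.0, -0.0, -0.2]
opening: 0.365
grasp_force: 30.3
4.3 [411.8 312.9  59.7] [-3.141e+00  1.000e-03  1.641e+00] F [ 1.  -0.  -0.2] op 0.365 g 30.3
```

View pics/p1.png

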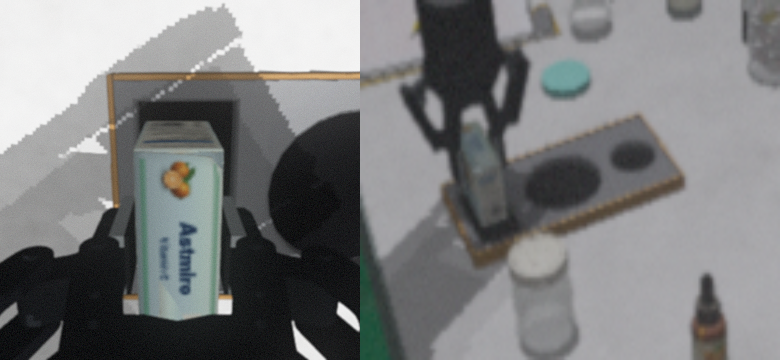

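Left picture: the carton is centred on pixel 181 against the well at 188, so it needs about 3 mm in +x. Then I lower it.

```bash
python3 -m crank '[[0,0.003,0,0,0,0,0.9],[0,0.003,0.009,0,0,0,0.9],[0,0.003,0.013,0,0,0,0.9],[0,0.003,0.016,0,0,0,0.9],[0,0.003,0.016,0,0,0,0.9]]'; python3 to.py 412 313 43 4.2
```

```text
clock: 4.9
eef_pos: [413.8, 314.0, 43.1]
tcp_rot: [-3.141, 0.001, 1.643]
contact_force: [-0.4, -1.1, -1.0]
opening: 0.371
grasp_force: 30.3
4.9 [413.8 314.   43.1] [-3.141e+00  1.000e-03  1.643e+00] F [-0.4 -1.1 -1. ] op 0.371 g 30.3
row [-0.0009 -0.0019  0.0001] [-0.001  0.001 -0.001]
```

```bash
python3 -m crank '[[0,0,0.002,0,0,0,0.9],[0,0,0.002,0,0,0,0.5],[0,0,0.002,0,0,0,0.4],[0,0,-0.01,0,0,0,0.4],[0,0,-0.05,0,0,0,0.4]]';python3 -m crank '[[0,0,-0.04,0,0,0,0],[0,0,-0.08,0,0,0,0],[0,0,-0.1,0,0,0,0]]'; python3 - <<'E'
from h import *
st(); w=cams.grab_frame("wrist");s=cams.grab_frame("side"); a=w["image"][60:420,100:460]; b=cv2.resize(s["image"][100:200,130:280],None,fx=2.8,fy=3.6)
cv2.imwrite("pics/p2.png",np.hstack([a,b])[:,:,::-1])
E
python3 to.py 419 0 150 90;python3 to.py 419 0 150 0
```

```text
clock: 5.4
eef_pos: [412.4, 312.9, 92.1]
tcp_rot: [-3.136, 0.003, 1.643]
contact_force: [-0.3, 1.3, -0.4]
opening: 0.597
grasp_force: 0.0
clock: 5.7
eef_pos: [415.4, 315.1, 198.0]
tcp_rot: [3.137, -0.003, 1.643]
contact_force: [-0.1, 0.2, -0.6]
opening: 0.999
grasp_force: 0.0
5.7 [415.4 315.1 198. ] [ 3.137e+00 -3.000e-03  1.643e+00] F [-0.1  0.2 -0.6] op 0.999 g 0.0
5.8 [415.9 315.5 197.8] [ 3.136 -0.004  1.643] F [ 0.2 -1.   0.5] op 0.998 g 0.0
row [-0.3151 -0.0199  0.0465] [ 7.000e-03  1.000e-03 -1.499e+00]
5.8 [415.9 315.5 197.8] [ 3.136 -0.004  1.643] F [ 0.2 -1.   0.5] op 0.998 g 0.0
row [-0.3151 -0.0199  0.0465] [ 0.005 -0.004  0.072]
```

View pics/p2.png

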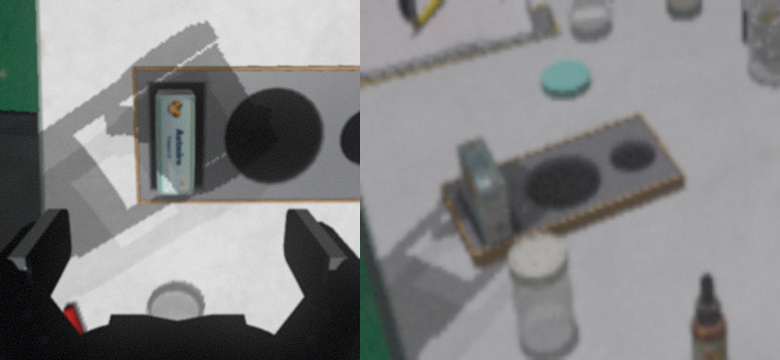

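The carton sits down in its well. Next is the tall pot.

```bash
python3 -m crank '[[-0.045,-0.003,0,0,0,0.03,0],[-0.09,-0.006,0,0,0,0.072,0],[-0.135,-0.009,0,0,0,0.072,0],[-0.18,-0.011,0.01,0,0,0.072,0],[-0.225,-0.014,0.02,0,0,0.072,0]]'; python3 to.py 419 0 150 0
```

```text
clock: 6.3
eef_pos: [416.0, 87.2, 173.3]
tcp_rot: [3.141, 0.0, 1.571]
contact_force: [1.7, 0.2, -0.4]
opening: 1.001
grasp_force: 0.0
6.3 [416.   87.2 173.3] [3.141 0.    1.571] F [ 1.7  0.2 -0.4] op 1.001 g 0.0
row [-0.0872  0.003   0.0233] [0.    0.    0.001]
```

```bash
python3 -m crank '[[-0.045,0.003,0.01,0,0,0,0],[-0.087,0.003,0.023,0,0,0,0],[-0.087,0.003,0.023,0,0,0,0],[-0.087,0.003,0.023,0,0,0,0],[-0.087,0.003,0.023,0,0,0,0]]'; python3 - <<'E'
from h import *
st(); w=cams.grab_frame("wrist"); crop(w,80,480,60,360,2,"t1")
for P in [(419,-3,43),(419,3,43)]: 
    p=np.array(proj(w,P)); print(P,((p-[80,60])*2).round())
E
```

```text
clock: 6.8
eef_pos: [419.4, 2.5, 150.7]
tcp_rot: [-3.141, -0.0, 1.571]
contact_force: [0.2, 0.7, -0.3]
opening: 1.001
grasp_force: 0.0
6.8 [419.4   2.5 150.7] [-3.141 -0.     1.571] F [ 0.2  0.7 -0.3] op 1.001 g 0.0
(419, -3, 43) [392. 330.]
(419, 3, 43) [392. 313.]
```

View pics/t1.png

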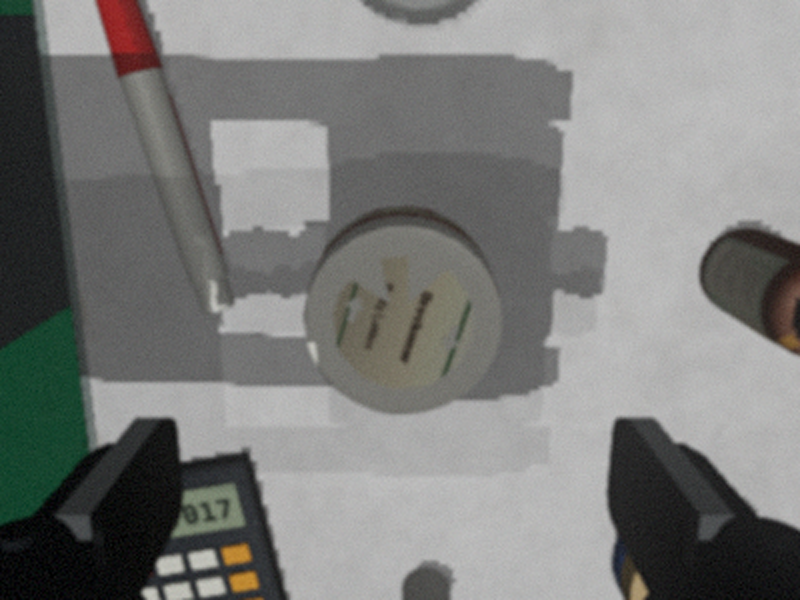

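The lid centre is at crop (403,318), about 3 mm to +x of the finger midline. I go down with that shift.

```bash
python3 -m crank '[[-0.002,0.003,0.03,0,0,0,0],[-0.002,0.003,0.06,0,0,0,0],[-0.002,0.003,0.09,0,0,0,0],[-0.002,0.003,0.115,0,0,0,0],[-0.002,0.003,0.124,0,0,0,0]]';python3 -m crank '[[0,0,0.001,0,0,0,0],[0,0,0.001,0,0,0,0.5],[0,0,0.001,0,0,0,0.5],[0,0,0.001,0,0,0,0.5],[0,0,0.001,0,0,0,0.5]]' 30;  python3 to.py 421 0 26 0
```

```text
clock: 7.35
eef_pos: [421.5, 1.1, 25.1]
tcp_rot: [-3.139, -0.0, 1.573]
contact_force: [-0.2, 0.4, 0.0]
opening: 1.004
grasp_force: 0.0
clock: 7.85
eef_pos: [423.4, 0.0, 26.8]
tcp_rot: [3.139, -0.0, 1.571]
contact_force: [-1.5, 3.8, 8.0]
opening: 0.79
grasp_force: 34.7
7.8 [423.4   0.   26.8] [ 3.139 -0.     1.571] F [-1.5  3.8  8. ] op 0.79 g 34.7
row [-0.     -0.0024  0.0008] [ 0.002 -0.    -0.   ]
```

```bash
python3 -m crank '[[0,0,-0.04,0,0,0,0.6],[0,0,-0.08,0,0,0,0.6],[0,0,-0.115,0,0,0,0.6],[0,0,-0.115,0,0,0,0.6]]'; python3 to.py 485.5 -292.5 140 0
```

```text
clock: 8.25
eef_pos: [425.5, -0.2, 145.2]
tcp_rot: [3.133, 0.0, 1.571]
contact_force: [-0.1, -0.1, -2.4]
opening: 0.787
grasp_force: 35.6
8.2 [ 4.255e+02 -2.000e-01  1.452e+02] [3.133 0.    1.571] F [-0.1 -0.1 -2.4] op 0.787 g 35.6
row [-0.2923  0.06    0.0057] [ 0.009  0.    -0.   ]
```

```bash
python3 -m crank '[[-0.045,0.01,0,0,0,0,0.6],[-0.09,0.02,0,0,0,0,0.6],[-0.135,0.03,0,0,0,0,0.6],[-0.18,0.04,0,0,0,0,0.6],[-0.225,0.05,0,0,0,0,0.6]]'; python3 -m crank '[[-0.035,0.008,0,0,0,0,0.6],[-0.067,0.0125,0,0,0,0,0.6],[-0.067,0.0125,0.04,0,0,0,0.6],[-0.067,0.0125,0.06,0,0,0,0.6],[-0.067,0.0125,0.06,0,0,0,0.6]]'; python3 -m crank '[[0,0,0,0,0,0,0.6],[0,0,0,0,0,0,0.6]]'; python3 - <<'E'
from h import *
st(); w=cams.grab_frame("wrist"); crop(w,80,480,60,360,2,"t2")
E
```

```text
clock: 8.75
eef_pos: [472.3, -227.0, 140.3]
tcp_rot: [-3.142, -0.0, 1.571]
contact_force: [2.2, 0.5, -1.1]
opening: 0.788
grasp_force: 35.5
clock: 9.25
eef_pos: [482.6, -291.2, 77.5]
tcp_rot: [-3.136, -0.003, 1.57]
contact_force: [-0.5, -0.1, -0.1]
opening: 0.788
grasp_force: 35.4
clock: 9.45
eef_pos: [485.7, -292.4, 81.8]
tcp_rot: [3.14, 0.001, 1.571]
contact_force: [0.1, 1.0, -1.3]
opening: 0.788
grasp_force: 35.4
9.4 [ 485.7 -292.4   81.8] [3.140e+00 1.000e-03 1.571e+00] F [ 0.1  1.  -1.3] op 0.788 g 35.4
```

View pics/t2.png

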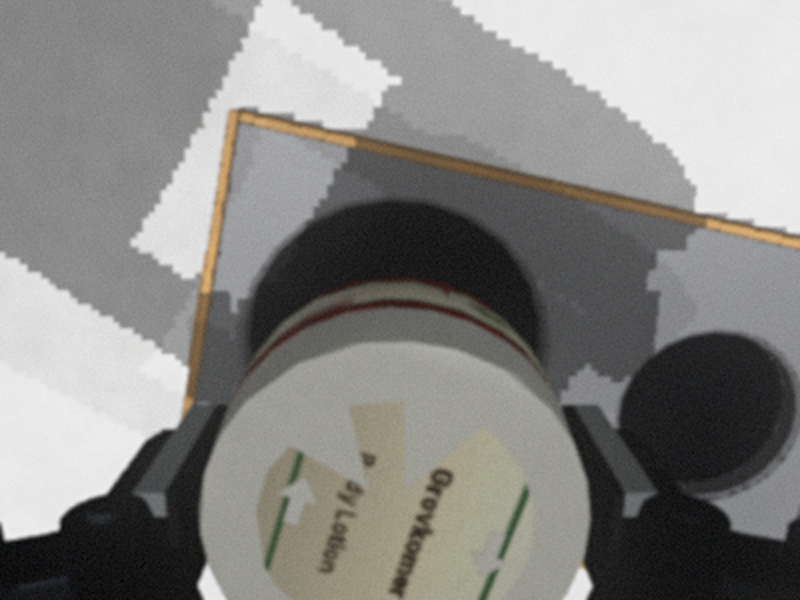

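x is centred (well at 396, pot at 394). To check y I use the wrist rays: far well edge at (396,200), small well centre at (708,413).

```bash
python3 - <<'E'
from h import *
st(); w=cams.grab_frame("wrist"); q=lambda u,v,z:pix(w,u/2+80,v/2+60,z).round(1)
print("far edge",q(396,200,13),"L/R",q(250,320,13),q(543,320,13),"small",q(708,413,11),"corner",q(233,112,15), "pot far bottom edge at z56",q(395,282,59))
E
```

```text
9.5 [ 485.9 -292.4   82. ] [3.140e+00 1.000e-03 1.571e+00] F [ 1.   0.6 -1. ] op 0.789 g 35.4
far edge [ 486.9 -249.2] L/R [ 446.  -282.8] [ 528.1 -282.8] small [ 578.7 -312. ] corner [ 445.1 -226.4] pot far bottom edge at z56 [ 486.5 -260.2]
```

```bash
python3 -m crank '[[0.001,0.001,0.025,0,0,0,0.6],[0.001,0.001,0.042,0,0,0,0.6],[0.001,0.001,0.05,0,0,0,0.6],[0.001,0.001,0.051,0,0,0,0.6],[0.001,0.001,0.051,0,0,0,0.6]]';  python3 -m crank '[[0,0,0,0,0,0,0],[0,0,0,0,0,0,0],[0,0,-0.01,0,0,0,0],[0,0,-0.05,0,0,0,0],[0,0,-0.09,0,0,0,0]]'; python3 - <<'E'
from h import *
st(); w=cams.grab_frame("wrist"); w2=cams.grab_frame("top");crop(w,80,480,60,360,1,"t3"); a=cv2.resize(w["image"][60:360,80:480],(400,300)); b=cv2.resize(w2["image"][180:280,270:390],(400,300))
cv2.imwrite("pics/t3.png",np.hstack([a,b])[:,:,::-1])
E
```

```text
clock: 10.05
eef_pos: [486.4, -291.3, 30.4]
tcp_rot: [3.141, 0.0, 1.571]
contact_force: [0.1, 0.1, -1.0]
opening: 0.788
grasp_force: 36.4
clock: 10.55
eef_pos: [485.4, -290.8, 120.7]
tcp_rot: [-3.14, -0.001, 1.571]
contact_force: [0.5, 0.4, 0.7]
opening: 1.003
grasp_force: 0.0
10.6 [ 485.4 -290.8  120.7] [-3.140e+00 -1.000e-03  1.571e+00] F [0.5 0.4 0.7] op 1.003 g 0.0
```

View pics/t3.png

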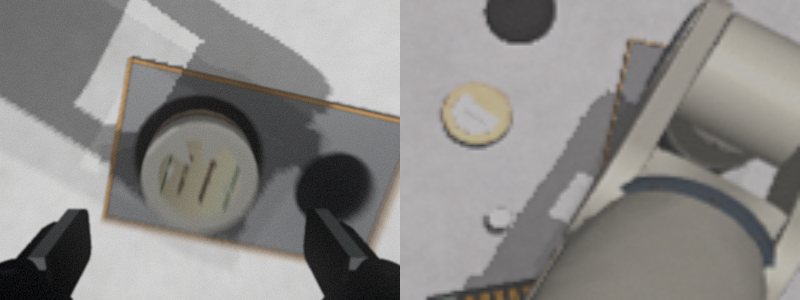

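The tall pot stands in its well. Next is the dropper, at about (553,9) after the 3 mm bias seen.

```bash
python3 to.py 553 8.5 170 0; python3 -m crank '[[0.04,0.009,-0.03,0,0,0,0.3],[0.085,0.018,-0.05,0,0,0,0.3],[0.13,0.028,-0.05,0,0,0,0.3],[0.175,0.038,-0.05,0,0,0,0.3],[0.22,0.048,-0.05,0,0,0,0.3]]'; python3 -m crank '[[0.04,0.009,0,0,0,0,0.3],[0.08,0.018,0,0,0,0,0.3],[0.08,0.018,0,0,0,0,0.3],[0.08,0.018,0,0,0,0,0.3]]'; python3 to.py 553 8.5 54 0; python3 - <<'E'
from h import *
w=cams.grab_frame("wrist"); crop(w,80,480,60,420,1.6,"d1")
for P in [(553,8.5,102),(553,8.5,62),(553,8.5,0)]: print((np.array(proj(w,P))-[80,60])*1.6)
E
```

```text
10.7 [ 489.  -293.   125.5] [3.134 0.005 1.571] F [ 1.1 -0.2  0.9] op 0.999 g 0.0
row [ 0.3013  0.0643 -0.0454] [ 0.008  0.005 -0.   ]
clock: 11.15
eef_pos: [534.1, -69.4, 170.3]
tcp_rot: [3.141, 0.0, 1.571]
contact_force: [1.1, -0.3, 0.5]
opening: 0.7
grasp_force: 0.0
clock: 11.55
eef_pos: [551.9, 9.7, 169.7]
tcp_rot: [-3.141, 0.0, 1.573]
contact_force: [-0.0, 0.5, -0.1]
opening: 0.7
grasp_force: 0.0
11.6 [551.9   9.7 169.7] [-3.141  0.     1.573] F [-0.   0.5 -0.1] op 0.7 g 0.0
row [-0.0012  0.0011  0.1157] [-0.     0.     0.002]
[317.41758105 286.66301884]
[317.19844319 253.81193276]
[316.96947057 219.48651102]
```

View pics/d1.png

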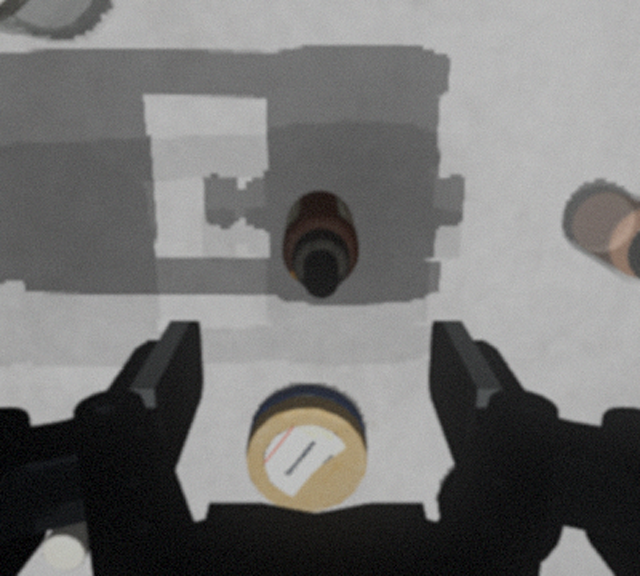

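The bulb is at (321,272) against a predicted (317,287), so the bottle is about 3 mm farther in +y. The flat pot lid is at (308,459).

```bash
python3 - <<'E'
from h import *
w=cams.grab_frame("wrist"); q=lambda u,v,z:pix(w,u/1.6+80,v/1.6+60,z).round(1)
print("flat",q(308,459,26),"bulb",q(321,270,102),"body top",q(320,246,62))
E
python3 -m crank '[[0.002,0.002,0.035,0,0,0,0.3],[0.002,0.002,0.075,0,0,0,0.3],[0.002,0.002,0.105,0,0,0,0.3],[0.002,0.002,0.115,0,0,0,0.3],[0.002,0.002,0.115,0,0,0,0.3]]'; python3 -m crank '[[0,0,0,0,0,0,0.9],[0,0,0,0,0,0,0.9],[0,0,0,0,0,0,0.9],[0,0,0,0,0,0,0.9]]' 30; python3 to.py 553 8.5 54 0
```

```text
flat [ 548.1 -119.1] bulb [554.1  13.8] body top [554.  11.]
clock: 12.15
eef_pos: [553.0, 9.9, 53.7]
tcp_rot: [-3.139, 0.0, 1.569]
contact_force: [-0.3, -0.3, 0.1]
opening: 0.701
grasp_force: 0.0
clock: 12.55
eef_pos: [555.1, 10.8, 56.3]
tcp_rot: [3.139, 0.0, 1.571]
contact_force: [-1.2, -0.6, 8.2]
opening: 0.363
grasp_force: 30.9
12.6 [555.1  10.8  56.3] [3.139 0.    1.571] F [-1.2 -0.6  8.2] op 0.363 g 30.9
row [-0.0023 -0.0021  0.0023] [0.003 0.    0.   ]
```

```bash
python3 -m crank '[[0,0,-0.035,0,0,0,0.9],[0,0,-0.075,0,0,0,0.9],[-0.03,0.002,-0.1,0,0,0,0.9],[-0.075,0.005,-0.1,0,0,0,0.9],[-0.12,0.009,-0.1,0,0,0,0.9]]'; python3 -m crank '[[-0.045,0.004,0,0,0,0,0.9],[-0.09,0.008,0,0,0,0,0.9],[-0.135,0.012,0,0,0,0,0.9],[-0.18,0.015,0,0,0,0,0.9],[-0.202,0.016,0,0,0,0,0.9]]'; python3 -m crank '[[0,0,0,0,0,0,0.9],[0,0,0,0,0,0,0.9],[0,0,0,0,0,0,0.9]]';python3 to.py 579 -311.5 58 0
```

```text
clock: 13.05
eef_pos: [563.9, -110.1, 156.9]
tcp_rot: [3.138, 0.001, 1.573]
contact_force: [1.1, -0.0, -1.2]
opening: 0.36
grasp_force: 30.3
clock: 13.55
eef_pos: [579.2, -314.8, 155.6]
tcp_rot: [3.14, 0.002, 1.569]
contact_force: [-0.1, -0.1, 0.2]
opening: 0.359
grasp_force: 30.3
clock: 13.85
eef_pos: [578.9, -309.7, 154.8]
tcp_rot: [-3.141, -0.001, 1.572]
contact_force: [-0.5, -0.7, -0.5]
opening: 0.362
grasp_force: 30.2
13.8 [ 578.9 -309.7  154.8] [-3.141e+00 -1.000e-03  1.572e+00] F [-0.5 -0.7 -0.5] op 0.362 g 30.2
row [-0.0019  0.0002  0.0968] [-0.    -0.001  0.001]
```

```bash
python3 -m crank '[[-0.002,0,0.035,0,0,0,0.9],[-0.002,0,0.065,0,0,0,0.9],[-0.002,0,0.08,0,0,0,0.9],[-0.002,0,0.09,0,0,0,0.9],[-0.002,0,0.095,0,0,0,0.9]]'; python3 -m crank '[[0,0,0,0,0,0,0.9],[0,0,0,0,0,0,0.9]]';python3 to.py 579 -311.5 58 0
```

```text
clock: 14.35
eef_pos: [578.9, -312.5, 60.0]
tcp_rot: [-3.141, -0.0, 1.572]
contact_force: [-15.9, 3.6, 39.2]
opening: 0.362
grasp_force: 34.2
clock: 14.55
eef_pos: [579.9, -313.3, 60.8]
tcp_rot: [3.14, 0.001, 1.571]
contact_force: [0.8, 0.1, -0.9]
opening: 0.365
grasp_force: 29.9
14.6 [ 579.9 -313.3   60.8] [3.140e+00 1.000e-03 1.571e+00] F [ 0.8  0.1 -0.9] op 0.365 g 29.9
row [ 0.0018 -0.0009  0.0028] [0.002 0.001 0.   ]
```

```bash
python3 - <<'E'
from h import *
w=cams.grab_frame("wrist");s=cams.grab_frame("side")
a=cv2.resize(w["image"][60:420,100:460],(400,400)); b=cv2.resize(s["image"][220:330,240:350],(400,400),interpolation=cv2.INTER_CUBIC)
cv2.imwrite("pics/d2.png",np.hstack([a,b])[:,:,::-1])
E
```

```text
(no output)
```

View pics/d2.png

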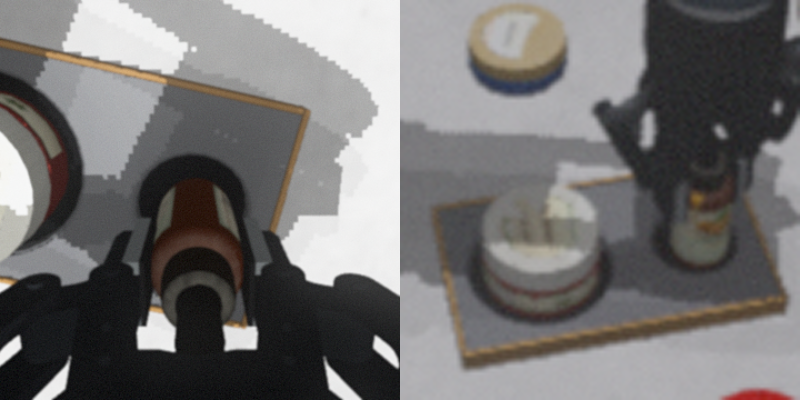

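The dropper stands upright inside its well, dark floor showing all round. I release and lift clear.

```bash
python3 -m crank '[[0,0,0,0,0,0,0.45],[0,0,0,0,0,0,0.4],[0,0,0,0,0,0,0.4],[0,0,-0.03,0,0,0,0.3],[0,0,-0.07,0,0,0,0.3]]'; python3 -m crank '[[0,0,-0.045,0,0,0,0],[0.03,-0.004,-0.06,0,0,0,0],[0.075,-0.012,-0.06,0,0,0,0],[0.12,-0.019,-0.06,0,0,0,0],[0.16,-0.026,-0.06,0,0,0,0]]'; python3 to.py 548 -119 130 0
```

```text
clock: 15.15
eef_pos: [577.5, -312.4, 128.3]
tcp_rot: [-3.138, -0.002, 1.571]
contact_force: [0.2, 0.7, 0.1]
opening: 0.703
grasp_force: 0.0
clock: 15.65
eef_pos: [552.4, -151.5, 190.0]
tcp_rot: [3.141, -0.0, 1.57]
contact_force: [0.3, 0.3, 1.0]
opening: 1.002
grasp_force: 0.0
15.7 [ 552.4 -151.5  190. ] [ 3.141 -0.     1.57 ] F [0.3 0.3 1. ] op 1.002 g 0.0
row [ 0.0325 -0.0045  0.06  ] [ 0.001 -0.    -0.   ]
```

```bash
python3 -m crank '[[0.033,-0.0045,0.04,0,0,0,0],[0.033,-0.0045,0.08,0,0,0,0],[0.033,-0.0045,0.12,0,0,0,0],[0.033,-0.0045,0.15,0,0,0,0],[0.033,-0.0045,0.1675,0,0,0,0]]';python3 -m crank '[[0,0,0,0,0,0,0],[0,0,0,0,0,0,0],[0,0,0,0,0,0,0]]'; python3 to.py 548 -119 22.5 0
```

```text
clock: 16.15
eef_pos: [547.2, -119.7, 19.8]
tcp_rot: [-3.139, -0.001, 1.571]
contact_force: [0.8, 0.2, 0.3]
opening: 1.002
grasp_force: 0.0
clock: 16.45
eef_pos: [549.5, -120.4, 23.4]
tcp_rot: [3.14, 0.0, 1.571]
contact_force: [0.5, 0.1, -0.6]
opening: 0.998
grasp_force: 0.0
16.4 [ 549.5 -120.4   23.4] [3.14  0.    1.571] F [ 0.5  0.1 -0.6] op 0.998 g 0.0
row [ 0.0014 -0.0015  0.0009] [ 0.002  0.    -0.   ]
```

```bash
python3 -m crank '[[0.001,-0.001,0.001,0,0,0,0.5],[0.001,-0.001,0.001,0,0,0,0.5],[0.001,-0.001,0.001,0,0,0,0.5],[0.001,-0.001,0.001,0,0,0,0.5]]' 35;  python3 -m crank '[[0,0,-0.03,0,0,0,0.6],[0,0,-0.07,0,0,0,0.6],[0.02,0,-0.1,0,0,0,0.6],[0.065,-0.005,-0.1,0,0,0,0.6],[0.11,-0.012,-0.1,0,0,0,0.6]]'; python3 -m crank '[[0.045,-0.005,0,0,0,0,0.6],[0.09,-0.01,0,0,0,0,0.6],[0.135,-0.015,0,0,0,0,0.6],[0.18,-0.02,0,0,0,0,0.6],[0.225,-0.025,0,0,0,0,0.6]]'; python3 to.py 501 319 90 0
```

```text
clock: 16.85
eef_pos: [548.0, -119.2, 22.4]
tcp_rot: [3.14, 0.0, 1.571]
contact_force: [-1.0, 0.3, 6.0]
opening: 0.768
grasp_force: 37.4
clock: 17.35
eef_pos: [536.6, -8.5, 123.3]
tcp_rot: [3.137, 0.0, 1.569]
contact_force: [-0.1, 1.0, -0.5]
opening: 0.765
grasp_force: 39.9
clock: 17.85
eef_pos: [510.1, 217.7, 121.9]
tcp_rot: [3.141, -0.0, 1.571]
contact_force: [1.1, 0.6, 0.4]
opening: 0.763
grasp_force: 39.9
17.9 [510.1 217.7 121.9] [ 3.141 -0.     1.571] F [1.1 0.6 0.4] op 0.763 g 39.9
row [ 0.1013 -0.0091  0.032 ] [ 0.001 -0.     0.   ]
```

```bash
python3 -m crank '[[0.045,-0.004,0.01,0,0,0,0.6],[0.085,-0.008,0.03,0,0,0,0.6],[0.101,-0.009,0.04,0,0,0,0.6],[0.101,-0.009,0.04,0,0,0,0.6],[0.101,-0.009,0.04,0,0,0,0.6]]'; python3 -m crank '[[0,0,0,0,0,0,0.6],[0,0,0,0,0,0,0.6]]'; python3 - <<'E'
from h import *
st(); w=cams.grab_frame("wrist"); cv2.imwrite("pics/f1.png",w["image"][:,:,::-1])
g=cv2.GaussianBlur(cv2.cvtColor(w["image"],cv2.COLOR_RGB2GRAY),(5,5),0)
print(g[60:300:6,278]); 
for v in (190,205,220): print(v,g[v,140:420:6])
for P in [(501,319+43,13),(501-43,319,13),(501+43,319,13),(588,325,13),(501,319+33.5,60),(501,319+43,4)]: print(P,np.round(proj(w,P)))
E
```

```text
clock: 18.35
eef_pos: [501.3, 316.1, 81.3]
tcp_rot: [-3.141, 0.001, 1.571]
contact_force: [-0.1, -0.5, -1.1]
opening: 0.761
grasp_force: 39.9
clock: 18.55
eef_pos: [502.1, 315.7, 82.0]
tcp_rot: [3.141, -0.0, 1.569]
contact_force: [0.1, -0.2, -0.1]
opening: 0.768
grasp_force: 39.9
18.6 [502.1 315.7  82. ] [ 3.141 -0.     1.569] F [ 0.1 -0.2 -0.1] op 0.768 g 39.9
[242 242 242 234 181 176 174 174 174 174 166 111 114 107  92  90  77  31
  28  27  25  24  24  25  38  70  73 133 131 126 129 159 166 163 178 179
 146  87 121 176]
190 [ 65  38  29  31  95  97  98  99 106 152  96  83  60  27  27  26  26  25
  26  24  24  25  24  24  24  26  26  24  26  26  25  28  27  61  88 100
 103 103 105 104 102 162 154  61  44  43  44]
205 [ 55  73  25  25  75 121  99 125 134 137 139  51  27  26  26  24  25  26
  28  32  37  39  42  45  45  38  37  34  29  27  27  27  27  29  49  85
  96 102 102 100  98  36  33  32  33  38  39]
220 [ 95  84  29  33  39  82  82  83  81  83  64  26  27  27  33  45  63  67
  70  85 111 120 122 120 121 124 110  84  75  74  67  46  32  29  29  65
  87  88  97  98  47  28  26  27  33  35  35]
(501, 362, 13) [274. 154.]
(458, 319, 13) [198. 231.]
(544, 319, 13) [350. 231.]
(588, 325, 13) [430. 221.]
(501, 352.5, 60) [273. 191.]
(501, 362, 4) [274. 152.]
```

The well centre measures (502,317), and the pot is at (502,316). I lower and release it.

```bash
python3 -m crank '[[0.001,0,0.025,0,0,0,0.6],[0.001,0,0.045,0,0,0,0.6],[0.001,0,0.053,0,0,0,0.6],[0.001,0,0.0555,0,0,0,0.6],[0.001,0,0.0555,0,0,0,0.6]]'; python3 -m crank '[[0,0,0,0,0,0,0.6],[0,0,0,0,0,0,0],[0,0,0,0,0,0,0],[0,0,-0.01,0,0,0,0],[0,0,-0.05,0,0,0,0]]'; python3 -m crank '[[0,0,-0.045,0,0,0,0.2],[-0.03,0.02,-0.09,0,0,0,0.3],[-0.07,0.045,-0.09,0,0,0,0.3],[-0.11,0.07,-0.09,0,0,0,0.3],[-0.15,0.095,-0.09,0,0,0,0.3]]'; python3 to.py 696 12 150 0
```

```text
clock: 19.1
eef_pos: [501.6, 317.3, 26.5]
tcp_rot: [-3.141, 0.0, 1.57]
contact_force: [0.8, -0.0, -0.7]
opening: 0.762
grasp_force: 40.4
clock: 19.6
eef_pos: [499.2, 316.4, 73.4]
tcp_rot: [-3.136, 0.004, 1.571]
contact_force: [0.5, 0.6, -0.1]
opening: 0.999
grasp_force: 0.0
clock: 20.1
eef_pos: [597.7, 166.4, 167.5]
tcp_rot: [3.139, -0.001, 1.571]
contact_force: [0.9, 1.9, -0.0]
opening: 0.697
grasp_force: 0.0
20.1 [597.7 166.4 167.5] [ 3.139e+00 -1.000e-03  1.571e+00] F [ 0.9  1.9 -0. ] op 0.697 g 0.0
row [-0.1545  0.0982  0.0177] [ 0.002 -0.001  0.001]
```

```bash
python3 -m crank '[[-0.045,0.03,0,0,0,0,0.3],[-0.09,0.06,0,0,0,0,0.3],[-0.135,0.09,0,0,0,0,0.3],[-0.153,0.099,0,0,0,0,0.3],[-0.153,0.099,0,0,0,0,0.3]]'; python3 -m crank '[[0,0,0,0,0,0,0.3],[0,0,0,0,0,0,0.3],[0,0,0,0,0,0,0.3]]'; python3 - <<'E'
from h import *
st(); w=cams.grab_frame("wrist"); im=w["image"]
hsv=cv2.cvtColor(im,cv2.COLOR_RGB2HSV)
m=((hsv[...,1]>60)&(hsv[...,0]<20)&(hsv[...,2]>60)).astype(np.uint8)
n,l,s,c=cv2.connectedComponentsWithStats(m)
for i in range(1,n):
    if s[i][4]>150: print(s[i],c[i].round(),)
for P in [(696,13,0),(696,13,60),(696,13,75)]: print(np.round(proj(w,P)))
g=cv2.cvtColor(im,cv2.COLOR_RGB2GRAY); u,v=map(int,proj(w,(696,13,40)))
print(u,v,im[v,u-60:u+60:5].tolist())
print(im[v-60:v+80:5,u].tolist())
E
python3 to.py 696 13 45 0
```

```text
clock: 20.6
eef_pos: [697.4, 10.8, 166.4]
tcp_rot: [3.14, 0.001, 1.567]
contact_force: [-0.1, 0.5, -1.6]
opening: 0.699
grasp_force: 0.0
clock: 20.9
eef_pos: [694.9, 16.2, 165.9]
tcp_rot: [-3.141, -0.0, 1.572]
contact_force: [0.5, -0.1, 0.1]
opening: 0.706
grasp_force: 0.0
20.9 [694.9  16.2 165.9] [-3.141 -0.     1.572] F [ 0.5 -0.1  0.1] op 0.706 g 0.0
[ 346   24  117  108 5117] [404.  77.]
[278. 201.]
[278. 222.]
[278. 229.]
278 213 [[160, 161, 160], [165, 166, 166], [162, 160, 160], [159, 160, 158], [159, 159, 159], [160, 159, 158], [107, 104, 105], [100, 101, 97], [110, 108, 102], [147, 126, 110], [68, 69, 66], [89, 87, 86], [104, 106, 103], [116, 117, 115], [92, 89, 90], [71, 74, 68], [140, 120, 108], [108, 109, 104], [93, 93, 91], [94, 91, 93], [91, 91, 90], [91, 90, 89], [93, 95, 95], [96, 93, 92]]
[[88, 88, 89], [99, 97, 100], [96, 95, 93], [100, 102, 102], [97, 99, 97], [94, 93, 93], [95, 93, 92], [95, 90, 84], [116, 107, 103], [126, 113, 107], [157, 140, 125], [77, 75, 76], [104, 106, 103], [110, 107, 108], [113, 114, 110], [116, 114, 112], [107, 110, 108], [112, 116, 112], [112, 112, 107], [116, 116, 113], [126, 126, 127], [163, 157, 163], [162, 162, 164], [157, 159, 157], [165, 163, 164], [164, 164, 163], [161, 162, 161], [164, 164, 163]]
20.9 [695.   16.1 165.9] [-3.141 -0.     1.572] F [ 0.1  0.9 -0.8] op 0.702 g 0.0
row [-0.0032  0.001   0.1209] [-0.    -0.     0.002]
```

```bash
python3 -m crank '[[-0.004,0.002,0.035,0,0,0,0.3],[-0.004,0.002,0.075,0,0,0,0.3],[-0.004,0.002,0.11,0,0,0,0.3],[-0.004,0.002,0.12,0,0,0,0.3],[-0.004,0.002,0.12,0,0,0,0.3]]'; python3 -m crank '[[0,0,0,0,0,0,0.9],[0,0,0,0,0,0,0.9],[0,0,0,0,0,0,0.9],[0,0,0,0,0,0,0.9]]' 30; python3 to.py 696 13 45 0;python3 -m crank '[[0,0,-0.03,0,0,0,0.9],[0,0,-0.07,0,0,0,0.9],[0,0,-0.1,0,0,0,0.9],[0,0,-0.1,0,0,0,0.9]]'; python3 to.py 586 323.5 140 0
```

```text
clock: 21.45
eef_pos: [696.3, 11.5, 44.4]
tcp_rot: [-3.139, 0.0, 1.572]
contact_force: [-0.1, 0.1, -0.4]
opening: 0.701
grasp_force: 0.0
clock: 21.85
eef_pos: [698.9, 11.0, 48.0]
tcp_rot: [3.138, -0.0, 1.571]
contact_force: [-1.3, 0.7, 7.4]
opening: 0.41
grasp_force: 30.2
21.9 [698.9  11.   48. ] [ 3.138 -0.     1.571] F [-1.3  0.7  7.4] op 0.41 g 30.2
row [ 0.002  -0.0029  0.003 ] [ 0.003 -0.    -0.   ]
clock: 22.25
eef_pos: [700.8, 10.8, 151.9]
tcp_rot: [3.132, -0.0, 1.571]
contact_force: [0.6, 1.0, -1.4]
opening: 0.414
grasp_force: 30.7
22.2 [700.8  10.8 151.9] [ 3.132 -0.     1.571] F [ 0.6  1.  -1.4] op 0.414 g 30.7
row [ 0.3127 -0.1149  0.0108] [ 0.009 -0.    -0.   ]
```

```bash
python3 -m crank '[[0.045,-0.016,0,0,0,0,0.9],[0.09,-0.032,0,0,0,0,0.9],[0.135,-0.048,0,0,0,0,0.9],[0.18,-0.064,0,0,0,0,0.9],[0.225,-0.08,0,0,0,0,0.9]]'; python3 -m crank '[[0.045,-0.016,0,0,0,0,0.9],[0.087,-0.031,0,0,0,0,0.9],[0.087,-0.031,0.03,0,0,0,0.9],[0.087,-0.031,0.045,0,0,0,0.9],[0.087,-0.031,0.045,0,0,0,0.9]]';python3 -m crank '[[0,0,0,0,0,0,0.9],[0,0,0,0,0,0,0.9],[0,0,0,0,0,0,0.9]]'; python3 - <<'E'
from h import *
st(); w=cams.grab_frame("wrist"); cv2.imwrite("pics/f2.png",w["image"][:,:,::-1])
g=cv2.GaussianBlur(cv2.cvtColor(w["image"],cv2.COLOR_RGB2GRAY),(5,5),0)
c=(586.8,323.2); u,v=map(int,proj(w,(c[0],c[1]+18,13))); print(u,v)
print(g[v-60:v+60:4,u]); 
for k in (v-8,v,v+10): print(k,g[k,u-90:u+90:4])
for P in [(c[0],c[1]+26,13),(c[0]-26,c[1],13),(c[0]+26,c[1],13)]: print(P,np.round(proj(w,P)))
E
python3 to.py 586.8 323.2 49 0
```

```text
clock: 22.75
eef_pos: [616.5, 237.3, 145.6]
tcp_rot: [3.141, -0.0, 1.57]
contact_force: [0.6, -0.5, -0.5]
opening: 0.41
grasp_force: 30.6
clock: 23.25
eef_pos: [584.6, 321.4, 97.8]
tcp_rot: [-3.137, 0.003, 1.571]
contact_force: [-0.5, -0.0, -0.9]
opening: 0.414
grasp_force: 30.6
clock: 23.55
eef_pos: [587.5, 322.4, 101.8]
tcp_rot: [3.14, -0.001, 1.57]
contact_force: [-0.6, 0.8, 0.2]
opening: 0.414
grasp_force: 30.6
23.6 [587.5 322.4 101.8] [ 3.14e+00 -1.00e-03  1.57e+00] F [-0.6  0.8  0.2] op 0.414 g 30.6
275 196
[126  80  77  76  76  75  74  74  73  72  73  67  28  21  22  21  22  22
  21  22  22  39  49  64 113 113 114 114 113 115]
188 [ 62 127 141 134 128 129 129  86  72  71  71  71  71  71  70  69  62  43
  26  22  21  21  21  20  22  23  23  33  54  71  73  74  74  76  77  77
  78 106 126 128 131 144 145 146 146]
196 [ 30  28  52 117 128 128 128 129  87  72  71  69  69  69  56  25  21  22
  22  20  21  21  22  21  22  22  22  21  23  26  41  70  74  74  77  76
  76  95 127 125 125 136 145 146 146]
206 [ 38  32  28  29  60  71  71  70  71  70  71  70  66  38  23  21  21  21
  20  21  21  22  21  22  23  23  22  22  23  24  25  26  57  73  75  75
  74  90 123 123 124 125 130 144 146]
(586.8, 349.2, 13) [275. 183.]
(560.8, 323.2, 13) [233. 225.]
(612.8, 323.2, 13) [317. 224.]
23.6 [587.3 322.5 101.7] [ 3.14e+00 -1.00e-03  1.57e+00] F [ 0.6 -1.  -1.7] op 0.419 g 30.6
row [ 0.0007 -0.0006  0.0527] [ 0.001 -0.001 -0.001]
```

The well edges match the prediction (far edge 182 against 183, centre column 274 against 275). I lower and release.

```bash
python3 -m crank '[[0,0,0.02,0,0,0,0.9],[0,0,0.038,0,0,0,0.9],[0,0,0.047,0,0,0,0.9],[0,0,0.051,0,0,0,0.9],[0,0,0.051,0,0,0,0.9]]'; python3 -m crank '[[0,0,0,0,0,0,0.45],[0,0,0,0,0,0,0.4],[0,0,0,0,0,0,0.4],[0,0,-0.03,0,0,0,0.4],[0,0,-0.07,0,0,0,0.3]]'; python3 -m crank '[[0,0,-0.045,0,0,0,0],[-0.03,0,-0.09,0,0,0,0],[-0.07,0,-0.1,0,0,0,0],[-0.12,0,-0.1,0,0,0,0],[-0.16,0,-0.1,0,0,0,0]]';python3 to.py 450 0 350 0
```

```text
clock: 24.1
eef_pos: [586.2, 322.8, 51.6]
tcp_rot: [-3.141, 0.0, 1.57]
contact_force: [-6.5, -2.7, 13.2]
opening: 0.409
grasp_force: 30.6
clock: 24.6
eef_pos: [585.1, 322.0, 118.2]
tcp_rot: [-3.138, 0.002, 1.571]
contact_force: [0.1, 0.6, 0.1]
opening: 0.698
grasp_force: 0.0
clock: 25.1
eef_pos: [586.6, 160.9, 220.7]
tcp_rot: [3.14, -0.0, 1.571]
contact_force: [0.1, -1.0, -0.3]
opening: 1.004
grasp_force: 0.0
25.1 [586.6 160.9 220.7] [ 3.14  -0.     1.571] F [ 0.1 -1.  -0.3] op 1.004 g 0.0
row [-0.1609 -0.1365 -0.1295] [ 0.002 -0.     0.   ]
```

```bash
python3 -m crank '[[-0.04,-0.03,-0.04,0,0,0,0],[-0.08,-0.06,-0.08,0,0,0,0],[-0.1,-0.1,-0.1,0,0,0,0],[-0.13,-0.14,-0.13,0,0,0,0],[-0.16,-0.17,-0.13,0,0,0,0]]'; python3 -m crank '[[0,0,0,0,0,0,0],[0,0,0,0,0,0,0]]'; python3 - <<'E'
from h import *
t=cams.grab_frame("top")["image"];s=cams.grab_frame("side")["image"]
z=lambda i,x,y,w,h:cv2.resize(i[y:y+h,x:x+w],(400,300),interpolation=cv2.INTER_CUBIC)
o=np.vstack([np.hstack([z(t,105,185,134,100),z(t,285,180,134,100)]),np.hstack([z(s,140,120,134,100),z(s,225,240,134,100)])])
cv2.imwrite("pics/final.png",o[:,:,::-1])
E
```

```text
clock: 25.6
eef_pos: [432.8, 17.1, 346.5]
tcp_rot: [3.138, -0.0, 1.571]
contact_force: [0.4, -1.9, 0.9]
opening: 1.0
grasp_force: 0.0
clock: 25.8
eef_pos: [433.2, 17.2, 345.1]
tcp_rot: [3.139, -0.0, 1.569]
contact_force: [-0.1, 0.7, 0.7]
opening: 0.996
grasp_force: 0.0
```

View pics/final.png

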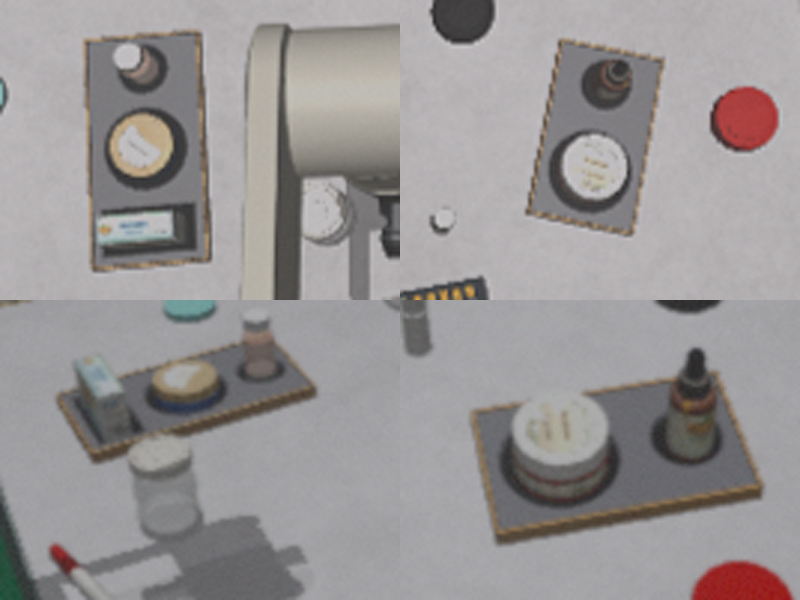

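All five stand down in their own wells and upright. The jar and the stick have not moved.

```bash
python3 -c "
from rig import sign_off
print(sign_off())"
```

```text
the job is handed in; nothing more can be done
None
```

Both kits are made up and the job is handed in after about 26 s of robot time; the final pictures show all five items upright in their own wells, with the glass jar and white stick left where they stood (the sign-off gave no verdict).

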